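# Stamp a glass coaster in the slide press

## Task

Push the coaster carriage gently along its rail, at the middle of its blue push plate because it jams when pushed off-centre, until it is fully home against the red end stop under the stamping head; never force it. Only then press the spring pedal down to its stop, hold it there for two seconds, and let it come up again. Leave the carriage home with the glass coaster still in it, and do not disturb the glasses and other things on the bench.

Things in the scene. Friction and masses are not known exactly. Their poses are not given: they have to be found in the camera images.
- press: Green stamping press, fixed. Origin: at bench height under the middle of its bed (130 mm in x, 400 mm in y). Its +y axis is the way the carriage slides home, along a T rail at x = 0. Its -x side faces the robot and carries the pedal. The red end stop (top 48 mm above the bench) has its face at y = 150 mm, where the carriage's front edge ends. Column 45 x 50 mm at (105, 100) mm, 212 mm tall.
- head (a point): Middle of the underside of the square 60 mm stamping head, at press (0, 100) mm, 95 mm above the bench; it comes down 45 mm with the pedal and ends just over the coaster. Above it an arm 44 mm wide runs from the column over the rail to press x = -38 mm, 175 to 215 mm above the bench; cylinder and ram rod on top up to 265 mm.
- carriage: Sliding plate 110 mm wide (x), 140 long (y = -90 to +50), 10 thick, 0.6 to 0.9 kg, captive on the rail by two 30 mm shoes under the push plate: pushed over about 10 mm off-centre it cocks (up to 0.1 rad) and jams; central, it needs 1 to 4 N. Origin: centre line, underside (30 mm above bench), under the nest. +y points home. Starts at press y -60 to +10 mm, stays where left; home is y = 100.
- push_mid (a point): Middle of the rear face of the blue push plate, 60 mm above the bench. The plate stands across the carriage's rear end: 110 mm wide, 8 thick, 40 to 85 mm above the bench, yellow stripe at its middle; the slippery face looks to the carriage's -y. Push here towards +y. Behind it the bed and shoes are at most 30 mm above the bench. Home, this point is at press (0, 10) mm.
- nest (a point): Middle of the nest floor on the carriage (40 mm above the bench): a square recess with blue rims 5 mm high, 86 mm inside.
- tile: Glass coaster blank, pale blue-green, 80 x 80 x 8 mm, 0.13 kg, loose in the carriage's nest. Origin: centre of its underside.
- pedal (a joint): Angle of the pedal, rad: 0 = up (at rest), 0.30 = down on its stop. It springs back by itself. Its hinge line runs along the press's y at press x = -72 mm, 24 mm above the bench; the free end points to the press's -x (towards the robot).
- tread (a point): Point on top of the ribbed rubber tread, 85 mm from the hinge on the pedal's middle line (press y = 100 mm, x about -153 mm). The pedal is 60 mm wide and 115 long. This point is about 57 mm above the bench at rest, 32 mm when down. Pressing straight down here takes about 6 N at first, 13 N at the stop.
- blue_tumbler: Bystander: blue glass tumbler, 66 mm across, 85 mm tall, on the robot's side of the press, beside the pedal. Origin: centre of its foot.
- green_goblet: Bystander: green goblet, 68 mm across, 110 mm tall, on the far side of the press. Origin: centre of its foot.
- marker: Bystander: marker pen, 135 mm long, 15 mm thick, lying along its x axis on the robot's side of the press. Origin: on the bench under its middle.
- mug: Bystander: white mug, 80 mm across, 90 mm tall, left of the press. Origin: centre of its foot.
- paste_jar: Bystander: jar with red cap, 72 mm across, 75 mm tall, left of the press. Origin: centre of its foot.
- scriber: Bystander: hand tool like a screwdriver lying on the right-hand towel. Origin: underneath it.
- violet_bowl: Bystander: violet glass bowl, 100 mm across, 50 mm tall, on the right-hand towel. Origin: centre of its foot.
There are look-alikes about, which are no part of the job. Of the things like the tile, leave any that is black, pink or yellow; of the rest the larger one is meant.

How it is judged:
By the outcome, as a careful person would: the job done as asked, in the order asked, and still so for the second after the job is handed in, with the robot touching nothing.
It also fails if it takes over 56 s, if anything falls off the work surface, if the arm or the gripper's body presses on something with over 40 N, if the wrist force passes 120 N, or if a joint passes its speed limit or range.

## Robot

A 6-joint arm with a two-finger parallel gripper is mounted at the origin on the work surface. World frame = base frame: x ahead of the robot, y to its left, z up, the work surface at z = 0. Lengths are in m, angles in rad, forces in N, time in s.
With the tool pointing down it reaches from about 0.35 to 0.925 m from the base axis. Payload 6.4 kg.
Tool frame: the origin (TCP) lies on the mounting face of the last link; the fingertips stand finger_overhang ahead of it and the grasp point (between the pads) lies 180 mm ahead of it (finger_overhang is the distance from the TCP to the fingertips, in m); z points along the fingers, y is the line along which they close (so a half turn about z gives the same grasp; the last joint's range is limited). The gripper opens to 94 mm and grips with 3 to 60 N. Pads are 16 mm wide; open, the fingers measure 119 mm over their backs; the gripper's body (75 mm by 177 mm) begins 78 mm behind the grasp point.
Start: joints at [1.098, 0.245, 1.558, -0, 1.339, -0.174], TCP at [0.191, 0.621, 0.405] pointing down, gripper open.
Joint ranges: [-3.13, 3.13], [-1.02, 2.26], [0.13, 2.54], [-0.95, 4.09], [0.21, 2.88], [-2.74, 2.74]. Speed limits (rad/s): [2.57, 2.57, 3.14, 3.14, 3.14, 3.14].

## Interface

Orientations are given as a unit quaternion [w, x, y, z].
In Python, from cell import goto, move_straight, movej, open_jaws, grab, hold, solve_ik, state, capture, camera_model, PlanningError, close_job, finger_overhang gives the robot as it stands. The module is installed in compiled form; this text tells all that it offers. Calls block until the motion is done:
- goto(position, orientation): joint-space move of the TCP to a pose.
- move_straight(position, attitude=None, max_speed=0.15): straight line of the TCP; attitude=None keeps the orientation; max_speed is the mean speed in m/s.
- movej(angles): joint-space move.
- open_jaws() and grab(grasp_force=None): open the fingers fully, or close them until they stop; grasp_force is the grip in N (None keeps the last).
- hold(seconds).
- solve_ik(position, orientation): joint angles nearest the present ones, or None.
- state(): the state.
- capture(name): name is "scene" or "side" or "wrist"; returns the picture (480x640x3 uint8, red, green, blue); there is no depth.
- camera_model(name): a dict with "intrinsics" (3x3 intrinsics, pixels), "world_to_cam" (4x4, takes a point from world to camera coordinates); the wrist camera has in their place "tool_from_camera" (4x4, takes a point from camera to tool coordinates, whose origin is the TCP and whose axes are the flange's). Camera axes: x right, y down, z forward; pixel columns grow to the right and rows downward; lengths in m; the calibration is good to about 2 mm. A picture is of the moment at which its call begins: read the wrist's pose just before it. camera_model takes no time and is no camera call.
A pose or a line that the arm cannot do raises PlanningError and nothing moves.
- close_job(): hands the job in; it is judged then, once.
The state is a dict: "time": time; "joint_pos": joint angles; "qd": joint speeds; "effort": joint torques, N m; "tool_pos": TCP position; "orientation": TCP orientation; "contact_force": force on the tool from outside, world axes, zero at the start; "torque": the same for the moment, N m; "opening": opening from 0.0 (shut) to 1.0 (fully open); "grasp_force": force on a finger pad.
Only numpy, scipy, OpenCV 4.12 (cv2) and the standard library are available. Lean on these libraries where they do the work, as an engineer would, in place of code of your own. Each camera call takes 0.05 s, during which the arm holds its last target. There are 200 camera calls.

## Working session

There is one attempt and no reset: what is moved stays moved. The work goes in short steps, each a Python script; the robot and the scene stay as the last script left them, time stands still between calls to the robot, and variables do not carry over. Pictures are saved under pics/ and viewed, at most 10 in all, crops included, and the job is handed in when it is done.

```bash
mkdir -p pics; python3 - <<'E'
from cell import *
import cv2,numpy as np
s=state();print(s['time'],s['tool_pos'],s['orientation'],finger_overhang)
for n in("scene","side"):
    cv2.imwrite(f"pics/{n}0.png",capture(n)[:,:,::-1]);c=camera_model(n);print(n,np.round(c["intrinsics"],1).tolist(),np.round(c["world_to_cam"],3).tolist())
print(camera_model("wrist"))
E
```

```text
0.0 [0.19125356 0.6209991  0.4035749 ] [-2.98369358e-04  1.48864036e-01  9.88857220e-01 -8.99087863e-04] 0.1992
scene [[437.7, 0.0, 321.8], [0.0, 437.7, 243.2], [0.0, 0.0, 1.0]] [[0.531, 0.847, 0.017, -0.279], [0.528, -0.315, -0.789, -0.21], [-0.663, 0.428, -0.614, 1.407], [0.0, 0.0, 0.0, 1.0]]
side [[540.7, 0.0, 313.7], [0.0, 540.7, 243.3], [0.0, 0.0, 1.0]] [[0.816, -0.578, -0.011, -0.407], [-0.291, -0.394, -0.872, 0.217], [0.499, 0.715, -0.49, 1.001], [0.0, 0.0, 0.0, 1.0]]
{'intrinsics': array([[361.74631793,   0.        , 316.63166055],
       [  0.        , 361.74631793, 242.72019768],
       [  0.        ,   0.        ,   1.        ]]), 'tool_from_camera': array([[ 2.77687374e-04, -9.62072052e-01, -2.72795327e-01,
         8.12132271e-02],
       [ 9.99999681e-01,  6.27665911e-05,  7.96572673e-04,
        -1.00456943e-03],
       [-7.49237873e-04, -2.72795461e-01,  9.62071762e-01,
         1.96169880e-02],
       [ 0.00000000e+00,  0.00000000e+00,  0.00000000e+00,
         1.00000000e+00]])}
```

View pics/scene0.png

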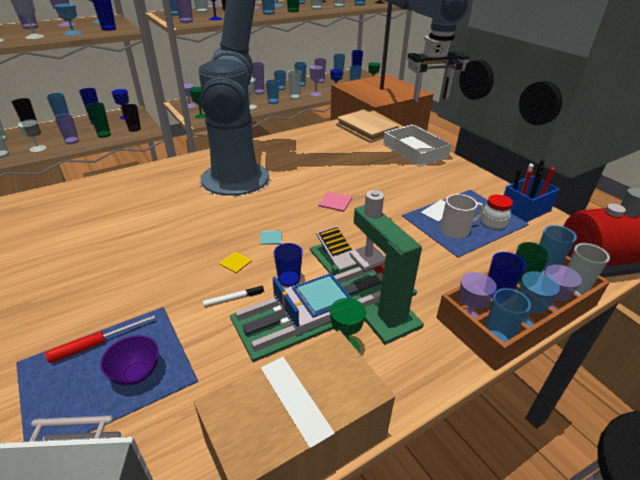

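View pics/side0.png

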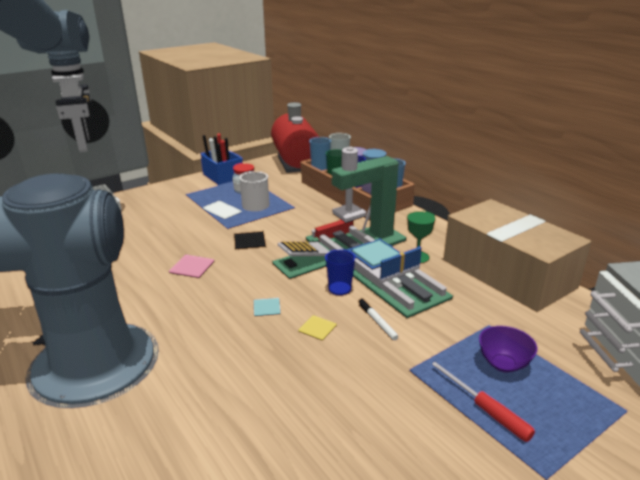

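Scene: the carriage with the larger pale blue-green tile is at about (322,293) and its push plate at (286,303). The small cyan square at (270,237) and the pink, yellow and black ones are look-alikes lying on the bench. I'll enlarge to confirm.

```bash
python3 - <<'E'
import cv2,numpy as np
a=cv2.imread("pics/scene0.png")[180:370,220:440];b=cv2.imread("pics/side0.png")[130:330,240:460]
a=cv2.resize(a,(792,684),interpolation=cv2.INTER_CUBIC)[:600]
b=cv2.resize(b[:166],(792,598),interpolation=cv2.INTER_CUBIC)
b2=cv2.resize(cv2.imread("pics/side0.png")[155:321,240:460],(792,598),interpolation=cv2.INTER_CUBIC)
a2=cv2.resize(cv2.imread("pics/scene0.png")[195:361,220:440],(792,598),interpolation=cv2.INTER_CUBIC)
cv2.imwrite("pics/c1.png",a2);cv2.imwrite("pics/c2.png",b2)
E
```

```text
(no output)
```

View pics/c1.png

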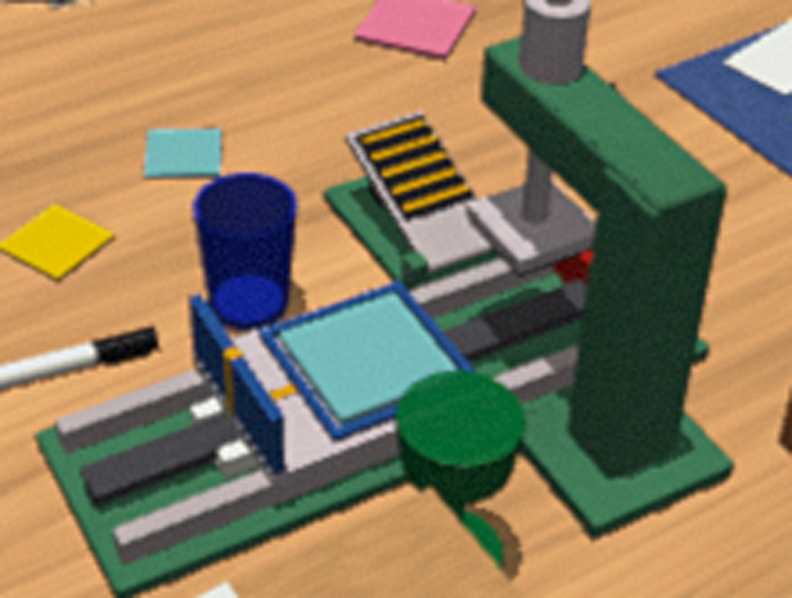

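View pics/c2.png

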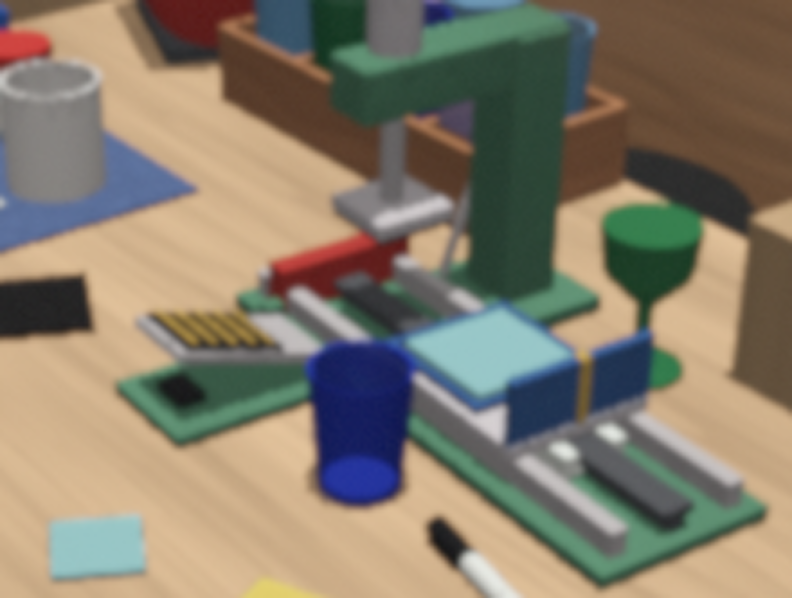

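The crops show the larger pale tile sitting in the blue-rimmed nest (crop 1: (370,355)), so that is the one meant. The push plate has its yellow stripe at crop 2 (585,385). I'll triangulate the bed corners and plate corners from both crops.

```bash
cat > h.py <<'E'
import numpy as np,cv2
from cell import *
off={"scene":(220,195),"side":(240,155)}
def px(n,p): return np.array([off[n][0]+p[0]/3.6-.36,off[n][1]+p[1]/3.6-.36])
def P(n):
    c=camera_model(n);return c["intrinsics"]@c["world_to_cam"][:3]
def tri(a,b):
    X=cv2.triangulatePoints(P("scene"),P("side"),px("scene",a),px("side",b))[:,0];return X[:3]/X[3]
def onz(n,p,z,raw=False):
    c=camera_model(n);R=c["world_to_cam"][:3,:3];t=c["world_to_cam"][:3,3]
    q=p if raw else px(n,p)
    d=R.T@np.linalg.inv(c["intrinsics"])@[q[0],q[1],1];o=-R.T@t
    return o+d*(z-o[2])/d[2]
E
python3 - <<'E'
from h import *
np.set_printoptions(precision=4,suppress=True)
A=tri((40,437),(603,583));B=tri((120,590),(766,512));print("bed near",A,B,np.hypot(*(A-B)[:2]))
L=tri((193,299),(508,386));R=tri((277,432),(651,333));print("plate top",L,R,np.hypot(*(L-R)[:2]))
for z in(.085,):
  l=onz("side",(508,386),z);r=onz("side",(651,333),z);print("side plate",l,r,np.hypot(*(l-r)[:2]),(l+r)/2)
print("stripe top",onz("side",(585,355),.085), "scene",onz("scene",(229,352),.085))
for z in (0.008,.01,.012):print([onz(n,p,z) for n,p in(("scene",(40,437)),("scene",(120,590)),("side",(603,583)),("side",(766,512)))])
print("rail line z30",onz("scene",(120,530),.03),onz("scene",(575,348),.03))
print("left rail near",tri((58,424),(620,533)))
print("pedal tip corners",tri((347,137),(138,320)),tri((422,115),(138,320)))
print("head/ram",onz("scene",(540,218),.105),onz("side",(393,200),.105))
E
```

```text
bed near [ 0.5545 -0.2481  0.0064] [ 0.6797 -0.2551  0.0073] 0.12549090521058356
plate top [ 0.5676 -0.1485  0.0818] [ 0.6803 -0.1543  0.0803] 0.11280880651919059
side plate [ 0.5641 -0.1519  0.085 ] [ 0.6752 -0.1567  0.085 ] 0.11118695973124927 [ 0.6197 -0.1543  0.085 ]
stripe top [ 0.6247 -0.1523  0.085 ] scene [ 0.6204 -0.1532  0.085 ]
[array([ 0.5549, -0.2472,  0.008 ]), array([ 0.6793, -0.2538,  0.008 ]), array([ 0.5528, -0.2506,  0.008 ]), array([ 0.6787, -0.257 ,  0.008 ])]
[array([ 0.5567, -0.2478,  0.01  ]), array([ 0.6808, -0.2543,  0.01  ]), array([ 0.5508, -0.2524,  0.01  ]), array([ 0.6763, -0.2589,  0.01  ])]
[array([ 0.5586, -0.2483,  0.012 ]), array([ 0.6822, -0.2548,  0.012 ]), array([ 0.5488, -0.2543,  0.012 ]), array([ 0.674 , -0.2607,  0.012 ])]
rail line z30 [ 0.6597 -0.2427  0.03  ] [0.6757 0.0544 0.03  ]
left rail near [ 0.5717 -0.2414  0.0297]
pedal tip corners [0.4415 0.0438 0.0688] [0.4572 0.0855 0.0579]
head/ram [0.634  0.0511 0.105 ] [0.6388 0.0497 0.105 ]
```

The numbers agree. The press yaw is about -0.054 rad, with its origin at about (0.628,-0.052). The plate's rear middle is at (0.622,-0.153), so the carriage starts at y of about -10 mm. Plate width measures 111–113 mm against 110 mm given, and the head is at (0.636,0.050). Next I'll go behind the plate on a high route and check from close up.

```bash
cat >> h.py <<'E'
from scipy.spatial.transform import Rotation as Ro
YAW=-0.054;O=np.array([0.628,-0.052])
ex=np.array([np.cos(YAW),np.sin(YAW)]);ey=np.array([-ex[1],ex[0]])
def W(x,y,tip): return [*(O+x*ex+y*ey),tip+finger_overhang]
def quat(tx):  # tool z down, tool x along tx
    x=np.array([*tx,0.]);z=np.array([0,0,-1.]);q=Ro.from_matrix(np.c_[x,np.cross(z,x),z]).as_quat();return [q[3],*q[:3]]
QP=quat(-ey);QT=quat(-ex)
def press_xy(p): d=np.array(p[:2])-O;return d@ex,d@ey
def wrist_onz(uv,z,s):
    c=camera_model("wrist");w,x,yy,zz=s["orientation"];R=Ro.from_quat([x,yy,zz,w]).as_matrix()
    T=c["tool_from_camera"];d=R@T[:3,:3]@np.linalg.inv(c["intrinsics"])@[uv[0],uv[1],1];o=R@T[:3,3]+s["tool_pos"]
    return o+d*(z-o[2])/d[2]
E
python3 - <<'E'
from h import *
np.set_printoptions(precision=4,suppress=True)
grab(10)
goto([0.30,0.45,0.52],QT)
goto([0.42,-0.15,0.50],QP)
goto(W(0,-.16,.14),QP)
s=state();print(s['time'],s['tool_pos'],s['joint_pos'],s['contact_force'],s['opening'])
cv2.imwrite("pics/w1.png",capture("wrist")[:,:,::-1])
E
```

```text
6.275 [ 0.6194 -0.2117  0.3404] [-0.5022  0.3153  1.5942 -0.0001  1.2307  2.6932] [-0.4929  0.5664  1.3   ] 0.00625810504786194
```

View pics/w1.png

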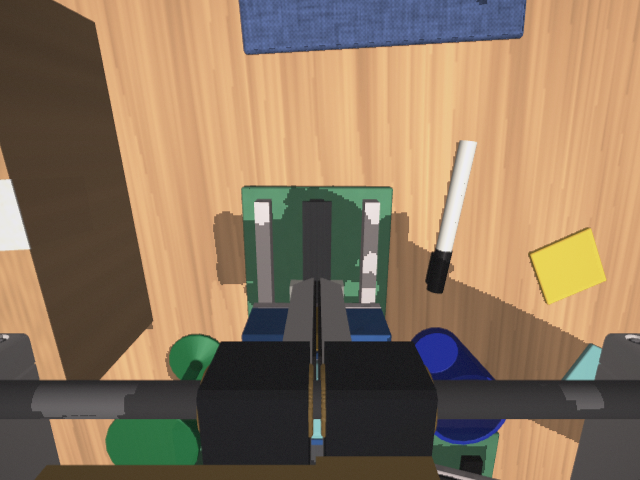

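The wrist view shows the T rail centred at column 317 (303–331), equal to the tool centre line at 316.6, and the bed edge is level at row 187. So the press axis and yaw are right. Joint 6 would run out of range on the push in this attitude, so I'll turn the tool half round. I'll also lean it back 25°, which keeps the camera clear of the head arm.

```bash
cat >> h.py <<'E'
TL=np.radians(25)
zt=np.array([*(ey*np.sin(TL)),-np.cos(TL)]);xt=np.array([*(ey*np.cos(TL)),np.sin(TL)])
_q=Ro.from_matrix(np.c_[xt,np.cross(zt,xt),zt]).as_quat();QL=[_q[3],*_q[:3]]
def L(x,y,z): # TCP so that front edge of fingertips is at press x,y, height z
    return np.array([*(O+x*ex+y*ey),z])-finger_overhang*zt-.008*xt
E
python3 - <<'E'
from h import *
np.set_printoptions(precision=4,suppress=True)
for p in [L(0,-.15,.2),L(0,-.12,.06),L(0,-.05,.06),L(0,.012,.06)]: print(p,solve_ik(p,QL))
move_straight(W(0,-.16,.26),max_speed=.2)
goto(L(0,-.15,.25),QL)
move_straight(L(0,-.125,.06),max_speed=.12)
s=state();print(s['time'],s['tool_pos'],s['contact_force'],L(0,-.125,.06))
hold(.3);print(state()['contact_force'])
cv2.imwrite("pics/s2.png",cv2.resize(capture("side")[155:321,240:460,::-1],(792,598),interpolation=cv2.INTER_CUBIC))
E
```

```text
[ 0.615  -0.2931  0.3772] [-0.6529  0.3767  1.4602  0.3566  1.5623 -0.6487]
[ 0.6166 -0.2631  0.2372] [-0.616   0.5103  1.5574  0.3767  1.3345 -0.6996]
[ 0.6204 -0.1932  0.2372] [-0.5239  0.4631  1.6247  0.4036  1.2854 -0.6304]
[ 0.6237 -0.1313  0.2372] [-0.4359  0.4325  1.6674  0.427   1.2435 -0.5624]
11.6083 [ 0.6166 -0.2684  0.238 ] [-1.442   0.0412 -0.1807] [ 0.6163 -0.2681  0.2372]
[-0.1194 -0.7298 -0.2097]
```

View pics/s2.png

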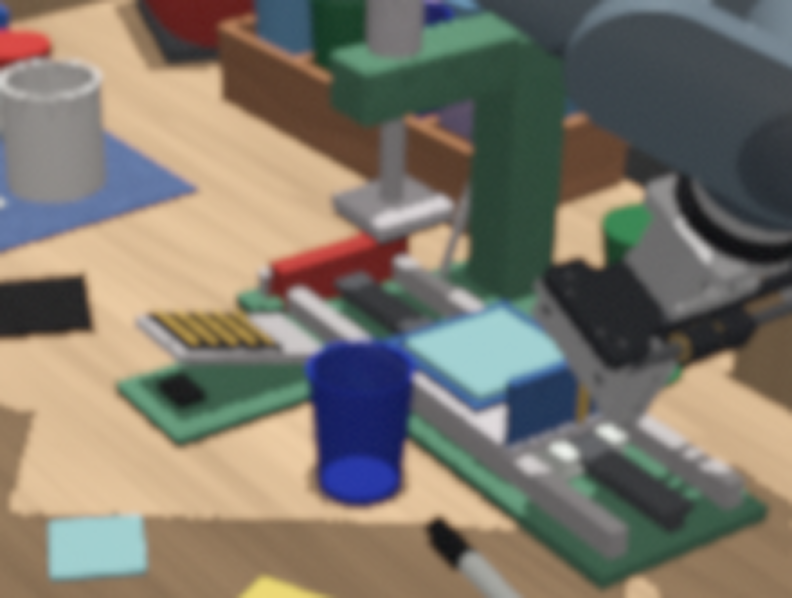

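The fingertips stand behind the yellow stripe (fingertips at about (618,425), stripe at (585,385)), on the rail's middle line with nothing touching. Now a gentle push with force monitoring.

```bash
cat > push.py <<'E'
import sys
from h import *
def f(): return float(np.array(state()['contact_force'])[:2]@ey)
y,end,step,lim=[float(a) for a in sys.argv[1:5]]
b=f() if len(sys.argv)<6 else float(sys.argv[5]);print("base",round(b,2))
while y<end-1e-6:
    y=min(y+step,end);move_straight(L(0,y,.06),max_speed=.035)
    s=state();F=f()-b;print(round(y,4),round(F,2),end=' | ')
    if F<-lim: break
p=np.array(s['tool_pos'])+finger_overhang*zt+.008*xt
print("\n",s['time'],np.round([*press_xy(p),p[2]],4),s['contact_force'],s['torque'])
cv2.imwrite("pics/s3.png",cv2.resize(capture("side")[155:321,240:460,::-1],(792,598),interpolation=cv2.INTER_CUBIC))
E
python3 push.py -.125 -.06 .0075 7
```

```text
base 0.72
-0.1175 -1.27 | -0.11 -0.83 | -0.1025 -1.41 | -0.095 -1.67 | -0.0875 -1.36 | -0.08 -1.66 | -0.0725 -1.1 | -0.065 -1.21 | -0.06 -2.15 | 
 15.1833 [-0.     -0.0596  0.06  ] [-0.1590058  -1.42552332 -0.00935904] [-0.42379718  0.02747142  0.03035777]
```

View pics/s3.png

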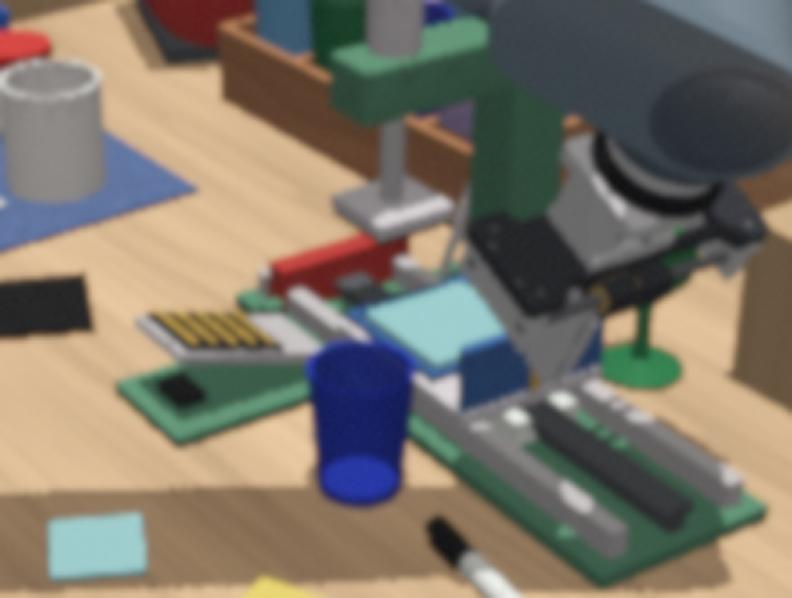

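The carriage is moving squarely with the fingertips on the stripe (540,380). Next I'll continue to home, finishing in fine steps.

```bash
python3 push.py -.06 .002 .009 8 0 && python3 push.py .002 .022 .002 9 0
```

```text
base 0.0
-0.051 -0.26 | -0.042 -0.33 | -0.033 -1.84 | -0.024 -1.03 | -0.015 -0.69 | -0.006 -0.69 | 0.002 -1.07 | 
 18.0583 [-0.      0.0024  0.0599] [ 0.45684189 -1.09714642  0.44118188] [-0.3819177   0.05671319 -0.00881756]
base 0.0
0.004 -1.87 | 0.006 -2.18 | 0.008 -5.02 | 0.01 -8.69 | 0.012 -14.31 | 
 19.3583 [0.0005 0.0097 0.0607] [ -0.93561183 -14.28049582   0.0829936 ] [-2.67257907  0.02649765 -0.03869806]
```

It rose to 14 N with the fingertips at y = 9.7 mm, where home is 10 mm, so it is against the stop. Now I'll back off and look.

```bash
python3 - <<'E'
from h import *
move_straight(L(0,-.03,.06),max_speed=.1)
move_straight(L(0,-.08,.25),max_speed=.2)
goto([0.44,-0.10,0.45],QT)
goto(W(-.153,.1,.16),QT)
s=state();print(s['time'],s['contact_force'])
a=cv2.resize(capture("side")[155:321,240:460,::-1],(792,598),interpolation=cv2.INTER_CUBIC)
b=cv2.resize(capture("scene")[195:361,220:440,::-1],(792,598),interpolation=cv2.INTER_CUBIC)
cv2.imwrite("pics/s4.png",cv2.resize(np.vstack([a[100:500],b[100:500]]),(594,600)))
E
```

```text
23.175 [ 0.5605635   0.18133654 -0.10071011]
```

View pics/s4.png

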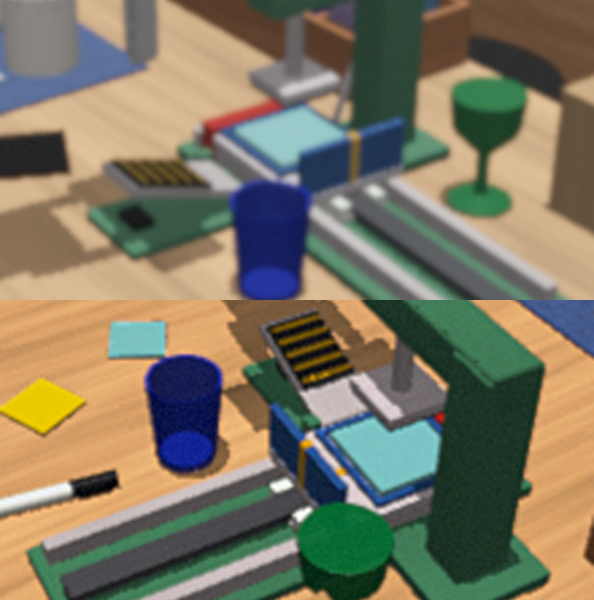

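The carriage looks square and up against the red stop, with the tile in its nest and the bystanders undisturbed. I'll check the plate corners by numbers and project the fingertip and tread points before pressing.

```bash
python3 - <<'E'
from h import *
np.set_printoptions(precision=4,suppress=True)
for p in((300,158),(404,119)): print("plate",press_xy(onz("side",(p[0]/.75,p[1]/.75+100),.085)))
for p,z in(((180,188),.057),((140,160),.062),((106,170),.07)): print(p,press_xy(onz("side",(p[0]/.75,p[1]/.75+100),z)))
def st(X):
    q=P("side")@[*X,1];q=q[:2]/q[2];return ((q-off["side"]+.36)*3.6-[0,100])*.75
s=state();t=np.array(s['tool_pos']);t[2]-=finger_overhang
print("tip px",st(t),"tread px",st([*W(-.153,.1,0)[:2],.057]),press_xy(t))
print([ (c,st([*W(-.187+0*c[0],.1+c[1],0)[:2],.066])) for c in((0,-.03),(0,.03))])
E
```

```text
plate (np.float64(-0.058287085502402115), np.float64(0.00456785535529655))
plate (np.float64(0.057879409526288075), np.float64(0.011648054473134396))
(180, 188) (np.float64(-0.14275263166072094), np.float64(0.058345194318491334))
(140, 160) (np.float64(-0.15096275108152565), np.float64(0.1107905801141795))
(106, 170) (np.float64(-0.19056406336438933), np.float64(0.09904368948819105))
tip px [142.0381  61.0144] tread px [144.4465 170.8457] (np.float64(-0.15237373502671744), np.float64(0.09882503848559787))
[((0, -0.03), array([126.9648, 187.4746])), ((0, 0.03), array([ 92.3589, 158.0727]))]
```

The tip projection agrees. The plate reading shows a possible slight yaw and the pedal may sit lower in y than assumed, so I'll measure both properly.

```bash
python3 - <<'E'
from h import *
np.set_printoptions(precision=4,suppress=True)
for n,a,b in(("-y free",(347,137),(180,357)),("+y free",(422,115),(138,320))):
    X=tri(a,b);print(n,X,press_xy(X))
img=capture("side")[:,:,::-1].copy()
cv2.imwrite("pics/side5.png",img)
cv2.imwrite("pics/s5.png",cv2.resize(img[192:272,262:402],(800,457),interpolation=cv2.INTER_CUBIC))
# top edge of plate: bright->blue edges from top per column, before/after
for name in("side0","side5"):
    h=cv2.cvtColor(cv2.imread(f"pics/{name}.png"),cv2.COLOR_BGR2HSV)
    m=cv2.inRange(h,(100,120,40),(118,255,140))
    n,l,st,c=cv2.connectedComponentsWithStats(m);print(name,[ (s.tolist(),q.round().tolist()) for s,q in zip(st[1:],c[1:]) if s[4]>60 and 300<q[0]<460 and 190<q[1]<300])
E
```

```text
-y free [0.4523 0.0273 0.0587] (np.float64(-0.1797369080862001), np.float64(0.06971137533188401))
+y free [0.4572 0.0855 0.0579] (np.float64(-0.17793621952298413), np.float64(0.12807107273978952))
side0 [([405, 246, 16, 22, 215], [412.0, 258.0]), ([324, 248, 30, 46, 860], [340.0, 266.0]), ([376, 256, 24, 21, 279], [390.0, 266.0])]
side5 [([374, 226, 16, 21, 233], [381.0, 236.0]), ([324, 235, 45, 52, 1070], [344.0, 261.0])]
```

View pics/s5.png

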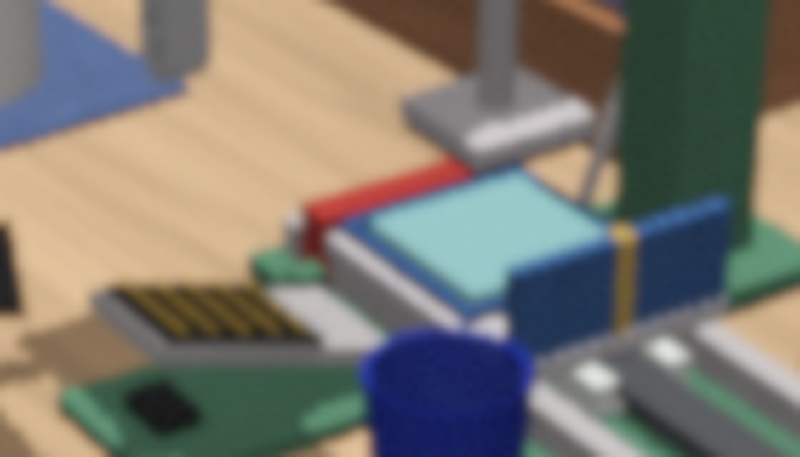

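```bash
python3 - <<'E'
from h import *
def pr(x,y,z):
    q=P("side")@[*W(x,y,0)[:2],z,1];return q[:2]/q[2]
im=cv2.imread("pics/side5.png").astype(int)
# top edge of rear face at home vs. predicted; and tilt by column scan of (lighter top -> darker face) 
for y in(.010,): a,b=pr(-.055,y,.085),pr(.055,y,.085);print("pred rear top",a,b,"slope",(b-a)[1]/(b-a)[0])
a,b=pr(-.055,-.1,.085),pr(.055,-.1,.085);print("pred start slope",(b-a)[1]/(b-a)[0])
def edge(f,c0,c1,r0,r1):
    h=cv2.imread(f).astype(float);xs=[];ys=[]
    for c in range(c0,c1):
        # bottom edge of top band: first row with dark blue below
        col=h[r0:r1,c];blue=(col[:,0]-col[:,2]>35)&(col[:,0]<150)
        if blue.any(): xs.append(c);ys.append(r0+np.argmax(blue))
    p=np.polyfit(xs,ys,1);r=np.array(ys)-np.polyval(p,xs);k=abs(r)<1.5
    p=np.polyfit(np.array(xs)[k],np.array(ys)[k],1);return p,k.sum(),np.polyval(p,[c0,c1])
print("start",edge("pics/side0.png",383,418,235,275))
print("home",edge("pics/side5.png",353,387,222,250))
a,b=pr(-.0550,.15,.048),pr(.055,.15,.048);print("stop slope",(b-a)[1]/(b-a)[0])
E
```

```text
pred rear top [350.53258111 239.56569703] [388.75670097 227.07673187] slope -0.3267299603260861
pred start slope -0.36030618909514794
start (array([  0.2357631 , 155.10364465]), np.int64(7), array([245.40091116, 253.65261959]))
home (array([ -0.42256872, 388.45802726]), np.int64(19), array([239.29126819, 224.92393162]))
stop slope -0.305889987389682
```

Plate corners are observed at (351.2,240.1) and (389.4,227.9). Predicted for a square, home carriage they are (350.5,239.6) and (388.8,227.1), so the carriage is home. The pedal's middle line is confirmed at y of about 0.099. Now the pedal.

```bash
python3 - <<'E'
from h import *
move_straight(W(-.153,.1,.064),max_speed=.12)
hold(.2);b=state()['contact_force'][2];z=.064;print("base",b)
while z>.022:
    z-=.004 if z>.038 else .0015
    move_straight(W(-.153,.1,z),max_speed=.05)
    s=state();F=s['contact_force'][2]-b;print(round(z,4),round(s['tool_pos'][2]-finger_overhang,4),round(F,1),end=' | ')
    if F>20: break
t0=s['time']
hold(2.4)
s=state();print("\nheld",t0,s['time'],s['tool_pos'][2]-finger_overhang,np.round(s['contact_force'],1))
i=[capture("side")[:,:,::-1],capture("scene")[:,:,::-1]]
cv2.imwrite("pics/down.png",np.vstack([cv2.resize(i[0][155:321,240:460],(397,300)),cv2.resize(i[1][195:361,220:440],(397,300))]))
E
```

```text
base 0.47100602626899574
0.06 0.0604 1.1 | 0.056 0.0564 4.7 | 0.052 0.0524 7.0 | 0.048 0.0484 5.6 | 0.044 0.0445 8.1 | 0.04 0.0405 9.6 | 0.036 0.0365 9.9 | 0.0345 0.035 11.2 | 0.033 0.0335 10.1 | 0.0315 0.0321 12.3 | 0.03 0.0319 23.9 | 
held 27.225 29.625 0.0318653048852007 [-11.   -0.2  23.5]
```

The fingertip stopped at 31.9 mm with a sharp rise to 24 N, so the pedal was on its stop, and it was held for 2.4 s. Now I'll let it rise gently, retreat and check.

```bash
python3 - <<'E'
from h import *
move_straight(W(-.153,.1,.064),max_speed=.04)
move_straight(W(-.153,.1,.17),max_speed=.15)
move_straight(W(-.26,.1,.22),max_speed=.2)
hold(.5)
s=state();print(s['time'],np.round(s['contact_force'],1))
i=[capture("side")[:,:,::-1],capture("scene")[:,:,::-1]]
f=[cv2.resize(i[0][155:321,240:460],(397,300)),cv2.resize(i[1][195:361,220:440],(397,300))]
cv2.imwrite("pics/fin.png",np.hstack([cv2.imread("pics/down.png"),np.vstack(f)]))
E
```

```text
32.825 [0.1 0.1 0.3]
```

View pics/fin.png

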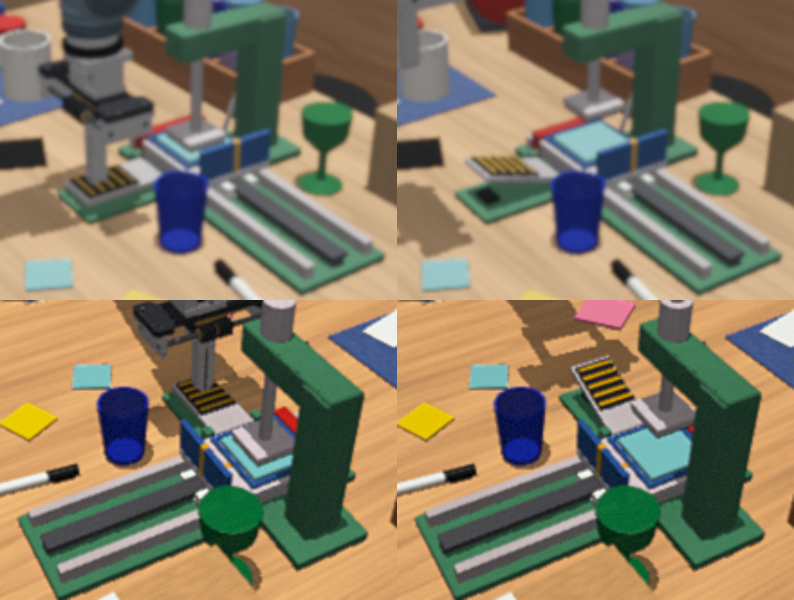

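The left half shows the pedal down with the head over the coaster. The right half shows the pedal and head up again, the carriage home with its tile, and the bystanders in place. Handing in.

```bash
python3 -c "
from cell import *
print(close_job())"
```

```text
the job is handed in; nothing more can be done
None
```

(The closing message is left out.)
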